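# Clear a blocked column with the push rod

### The arm

A 7-joint arm with a two-finger parallel gripper is mounted at the origin on a cart in front of the work surface, level with it; the furniture and walls round the work are solid. World frame = base frame: x ahead of the robot, y to its left, z up, the work surface at z = 0. Lengths are in m, angles in rad, forces in N, time in s.
With the tool pointing down it reaches from about 0.4 to 0.85 m from the base axis. Payload 10.4 kg.
Tool frame: the origin (TCP) lies on the centre line of the jaws, within the pads' length; the fingertips stand 11 mm ahead of it and the grasp point (between the pads) lies 8 mm behind it; z points along the fingers, y is the line along which they close (so a half turn about z gives the same grasp; the last joint's range is limited). The gripper opens to 87 mm and grips with 3 to 60 N. Pads are 19 mm wide; open, the fingers measure 117 mm over their backs; the gripper's body (75 mm by 190 mm) begins 51 mm behind the grasp point.
Start: joints at [-1.257, 0.332, -0.065, 1.46, 0.022, 1.35, -0.088], TCP at [0.207, 0.59, 0.234] pointing down, gripper open.
Joint ranges: [-2.6, 2.6], [-0.5, 2.12], [-1.47, 1.34], [0.16, 2.42], [-1.27, 4.41], [0.06, 2.06], [-2.6, 2.6]. Speed limits (rad/s): [2.22, 2.22, 2.79, 2.79, 3.14, 3.14, 3.14].

### API

Orientations are given as a unit quaternion [x, y, z, w].
In Python, from bench import r gives the robot as it stands.
- The arm moves only by the shell command python3 -m pendant 'ROWS' [OPENING] [FORCE]. ROWS is JSON, a list of rows, each a list of 4 numbers: the shift along the tool's x, y, z in m, then the turn about the tool's z in rad. A call has 1 to 8 rows; each row shifts and turns the commanded pose from where the row before left it, along the tool's axes as they then stand; what a row does not reach is not made up. A row lasts 1/12 s, in which the tool goes at most 41.7 mm and 7.16 degrees, less where a joint would pass 70% of its speed; a pose out of reach is approached as far as the arm can. A call with a gripper value outside its range is refused whole. OPENING is the opening, from 0 (shut) to 1 (fully open), set as the call begins (- or left out, the last holds). The fingers move at their own pace and stop on an object; FORCE is the grip in N (left out, the last holds). Time passes only in rows, so rows that do not move let the fingers close. It gives the time, the measured TCP pose, the force, the opening and the grip force at its end, in the units of the state.
- r.read_state(): the state, without advancing time (a new reading comes with each control period).
- r.camera(name): name is "scene" or "side" or "wrist"; returns a dict with "img" (480x640x3 uint8, red, green, blue), "camera_matrix" (3x3 intrinsics, pixels), "xyz" and "attitude" of the camera in the world. Camera axes: x right, y down, z forward; pixel columns grow to the right and rows downward; lengths in m; the calibration is good to about 2 mm. The wrist camera is an equidistant fisheye: a pixel r from the principal point sees the ray r / f radians off the axis. A picture is of the moment at which its call begins. There is no depth.
- r.close_job(): hands the job in; it is judged then, once.
Trained networks look in the newest picture that a camera, given by its name, has taken for a name from the list of things; names that differ only in an ending like _2 or _b are one class to them, and where a whole thing is asked for, a point or a joint stands for the part that bears it (a point fixed in the world has none). Each returns a list of dicts, best first, with "score" (0 to 1); they miss things now and then, are a little off and sometimes report something else, mostly with a low value. They report only what shows in the picture. A call takes as long as a camera call. They do not tell look-alikes from the thing itself.
- r.outline_of(thing, camera): "mask" (480x640 bool, what is visible of it) and "bbox" ([centre column, centre row, width, height] in pixels, round what is visible of it).
The state is a dict: "time": time; "joint_positions": joint angles; "joint_vel": joint speeds; "joint_torque": joint torques, N m; "ee_pos": TCP position; "eef_rot": TCP orientation; "ft_force": force on the tool from outside, world axes, zero at the start; "torque": the same for the moment, N m; "width": finger opening in m; "grip_force": force on a finger pad.
Only numpy, scipy, OpenCV 4.12 (cv2) and the standard library are available. Lean on these libraries where they do the work, as an engineer would, in place of code of your own. Each camera call takes 0.05 s, during which the arm holds its last target. There are 200 camera calls.

### The job

The clear column with the blue collar is blocked by an orange plug. Take the red-handled push rod out of the tube rack, push it down through that column from above so the plug drops out of the lower end into the tray of its stand, and leave the rod standing in the column, fully home with its flange on the column's mouth, and let go.

Things in the scene. Friction and masses are not known exactly. Their poses are not given: they have to be found in the camera images.
- push_rod: loose rod, about 0.15 kg, upright in a fixed orange tube rack (deck 62 mm high; tubes 107 mm high stand 75 mm or more away). Origin: centre of its lower tip; z up the rod. Shank 14 mm in diameter (tip tapered) to z=87 mm; flange 36 mm wide, z=87-92; round red handle 24 mm in diameter, z=92-132. Grip the handle from above, fingertips just over the flange; lift straight up at least 60 mm
- column: fixed stand with the blocked column: white tray 100x100 mm, rim 22 high, floor 5 thick; post at its +x edge, 116 high; upright clear tube with blue collar. Origin: on the worktop on the tube's axis (tray centre); z up. Tube: open ends at z=55 and 130 mm, outer diameter 32, bore 24. Sprung ribs grip the plug: 8-16 N pushes it through. With the rod's flange on the mouth its tip is at z=43 mm
- plug: orange hard plastic cylinder, 20 mm in diameter, 20 mm long, 0.02 kg, stuck upright in the blue-collared column with its lower face 75 to 84 mm above the worktop. Origin: centre of its lower face; z along its axis
- spare_column: an equal fixed stand whose clear tube is empty and has a grey collar; origin and axes as for column. Not to be used
Mind the look-alikes: they are no part of the job. What is shaped like the push_rod but purple or turquoise is not meant. What is shaped like the column but purple is not meant.

How it is judged:
On the way, in this order (a step that is already met when the one before it is completed fails the run):
1. the rod's tip is in the mouth of the blue-collared column while the plug is still in it (horizontal distance between push_rod and column below 0.012 m and z of push_rod in the frame of column between 0.06 and 0.128 m and z of plug in the frame of column above 0.05 m), for 0.02 s.
2. the plug has dropped out of the lower end (z of plug in the frame of column below 0.032 m), for 0.1 s.
At the end, for the whole second after the job is handed in: the plug lies at rest in the tray under the blue-collared column (within its walls, below 32 mm); the push rod stands at rest in that column, upright within 10 degrees, its flange within 10 mm of the mouth (tip no higher than 53 mm) and its tip within 12 mm of the column's axis; the robot has let go (x of plug in the frame of column between -0.048 and 0.048 m and y of plug in the frame of column between -0.048 and 0.048 m and z of plug in the frame of column below 0.032 m and linear speed of each of plug, push_rod below 0.03 m/s and horizontal distance between push_rod and column below 0.012 m and z of push_rod in the frame of column below 0.053 m and angle between push_rod's own z axis and vertical below 0.17 rad); the robot touches nothing.
It also fails if it takes over 48 s, if anything falls off the work surface, if the arm or the gripper's body presses on something with over 40 N, if the wrist force passes 120 N, or if a joint passes its speed limit or range.

## Working session

There is one attempt and no reset: what is moved stays moved. The work goes in short steps, Python scripts to look and compute and a shell command to move; the robot and the scene stay as the last step left them, time stands still between calls to the robot, and variables do not carry over. Pictures are saved under pics/ and viewed, at most 12 in all, crops included, and the job is handed in when it is done.

```bash
mkdir -p pics; ls; cat > h.py <<'E'
import numpy as np,cv2
from scipy.spatial.transform import Rotation as R
from bench import r
def shot(n):
    c=r.camera(n); return c
def rot(c):
    a=np.array(c["attitude"],float)
    return a if a.shape==(3,3) else R.from_quat(a).as_matrix()
def ray(c,u,v,fish=False):
    K=np.array(c["camera_matrix"]); x=(u-K[0,2])/K[0,0]; y=(v-K[1,2])/K[1,1]
    if fish:
        t=np.hypot(x,y); s=np.sin(t)/t if t>1e-9 else 1; d=np.array([x*s,y*s,np.cos(t)])
    else: d=np.array([x,y,1.])
    return np.array(c["xyz"]),rot(c)@d
def atz(c,u,v,z,fish=False):
    p,d=ray(c,u,v,fish); return p+d*(z-p[2])/d[2]
def proj(c,P,fish=False):
    K=np.array(c["camera_matrix"]); q=rot(c).T@(np.array(P)-np.array(c["xyz"]))
    if fish:
        h=np.hypot(q[0],q[1]); t=np.arctan2(h,q[2]); q=np.array([q[0]/h*t,q[1]/h*t,1]) if h>1e-9 else np.array([0,0,1])
    return (K@(q/q[2]))[:2]
def save(c,f): cv2.imwrite(f,c["img"][:,:,::-1])
E
python3 - <<'E'
from h import *
np.set_printoptions(precision=4,suppress=True)
for n in ("scene","side","wrist"):
    c=shot(n); save(c,f"pics/{n}0.png"); print(n,c["xyz"],c["attitude"],np.array(c["camera_matrix"]).tolist())
    for t in ("push_rod","column","plug","spare_column"):
        for o in r.outline_of(t,n)[:5]: print(t,round(o["score"],2),np.round(o["bbox"],1))
s=r.read_state();print({k:np.round(v,3) for k,v in s.items()})
E
```

```text
pics
scene [-0.3217 -1.0359  1.177 ] [ 0.8515 -0.3416  0.1383 -0.3731] [[559.9544031006383, 0.0, 316.5623430406919], [0.0, 559.9544031006383, 241.42260364814217], [0.0, 0.0, 1.0]]
push_rod 0.76 [221.4 190.7  15.8  34.4]
push_rod 0.69 [286.6 174.8   9.6  31.3]
push_rod 0.45 [249.8 173.5  13.8  24. ]
column 0.97 [396.5 368.1  60.3  64.8]
spare_column 0.74 [291.6 214.3  42.8  53.5]
side [0.2724 0.8068 0.8949] [-0.1133  0.896  -0.4273  0.0417] [[513.6785838854215, 0.0, 318.6028373514392], [0.0, 513.6785838854215, 236.81909805789752], [0.0, 0.0, 1.0]]
push_rod 0.81 [308.1 372.   19.1  45.3]
push_rod 0.66 [225.8 319.2  12.6  45.6]
push_rod 0.55 [258.  343.8  13.8  37.5]
column 0.9 [298.1 248.1  59.9  57.5]
column 0.65 [400.6 168.5  41.9  53. ]
spare_column 0.91 [292.9 289.9  50.5  58.5]
wrist [0.1435 0.6129 0.386 ] [0.809  0.5742 0.0731 0.1022] [[371.64829954431775, 0.0, 323.4089048314029], [0.0, 371.64829954431775, 237.2518848240305], [0.0, 0.0, 1.0]]
{'time': np.float64(0.75), 'joint_positions': array([-1.257,  0.332, -0.065,  1.46 ,  0.022,  1.35 , -0.088]), 'joint_vel': array([-0.001, -0.   ,  0.   , -0.   , -0.001, -0.   , -0.001]), 'joint_torque': array([ -0.   , -62.297,   0.025, -39.009,  -0.061,   0.031,  -0.   ]), 'ee_pos': array([0.207, 0.59 , 0.234]), 'eef_rot': array([ 0.168,  0.986,  0.   , -0.   ]), 'ft_force': array([-0.212, -0.626,  0.048]), 'torque': array([-0.024,  0.039,  0.012]), 'grip_force': np.float64(0.0), 'width': np.float64(0.087)}
```

View pics/scene0.png

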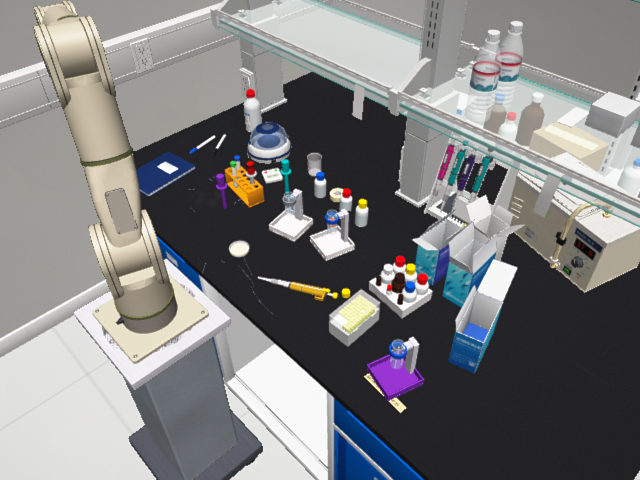

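View pics/side0.png

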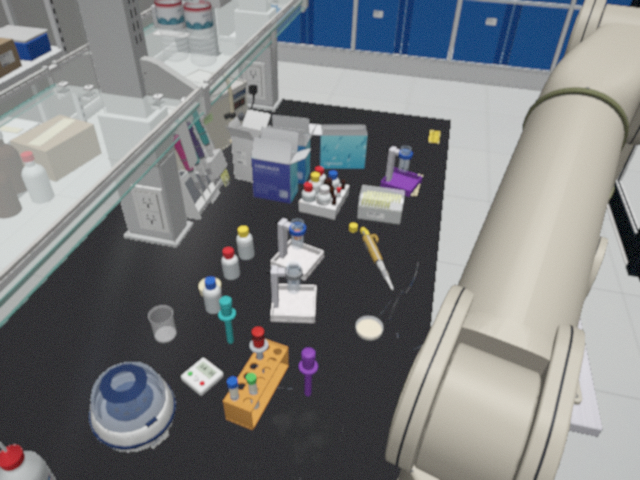

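The scene view shows the red-handled rod in the orange rack near (250,168), the blue-collared white stand near (333,230), the grey spare near (291,214) and the purple look-alike near (396,370). The side view shows the red handle at (258,337), the blue collar at (297,229) and the grey one at (293,275). Next I triangulate the colour blobs.

```bash
cat > m.py <<'E'
from h import *
np.set_printoptions(precision=4,suppress=True)
def blob(img,box,h0,h1,smin=110,vmin=50):
    x0,y0,x1,y1=box; hsv=cv2.cvtColor(img[y0:y1,x0:x1],cv2.COLOR_RGB2HSV)
    H=hsv[...,0].astype(int); m=((H>=h0)&(H<=h1)) if h0<h1 else ((H>=h0)|(H<=h1))
    m&=(hsv[...,1]>smin)&(hsv[...,2]>vmin)
    n,l,s,ce=cv2.connectedComponentsWithStats(m.astype(np.uint8)); k=1+np.argmax(s[1:,4])
    return ce[k]+[x0,y0],s[k]+[x0,y0,0,0,0]
def tri(c1,p1,c2,p2):
    a,d=ray(c1,*p1);b,e=ray(c2,*p2); d/=np.linalg.norm(d);e/=np.linalg.norm(e)
    A=np.stack([d,-e],1);t=np.linalg.lstsq(A,b-a,rcond=None)[0]
    P,Q=a+t[0]*d,b+t[1]*e; return (P+Q)/2,np.linalg.norm(P-Q)
E
python3 - <<'E'
from m import *
s=shot("scene");d=shot("side")
for nm,b1,b2,h in (("red",(238,155,262,185),(245,322,272,360),(170,8)),("blue",(320,205,348,228),(284,216,310,242),(105,125))):
    p,sp=blob(s["img"],b1,*h);q,sq=blob(d["img"],b2,*h); print(nm,p,sp,q,sq,*tri(s,p,d,q))
for b,f,c in (((225,145,365,260),"s",s),((215,205,335,430),"d",d)):
    x0,y0,x1,y1=b; k=min(800/(x1-x0),600/(y1-y0)); cv2.imwrite(f"pics/crop_{f}.png",cv2.resize(c["img"][y0:y1,x0:x1,::-1],None,fx=k,fy=k,interpolation=cv2.INTER_CUBIC)); print(k)
E
```

```text
red [250.2 167.2] [246 161   9  14 100] [257.7702 335.5745] [251 326  14  22 235] [0.523  0.2042 0.122 ] 0.0009730460719396824
blue [330.8947 218.0877] [324 212  15  13 114] [298.4301 231.043 ] [289 224  18  12  93] [ 0.5417 -0.1465  0.1075] 0.003989056991493276
5.217391304347826
2.6666666666666665
```

```bash
python3 - <<'E'
from m import *
d=shot("side")
for nm,u,v,z in (("rackA",238,410,.062),("rackB",274,354,.062),("dome",133,400,.05),("turq",227,303,.14),("purp",308,352,.14),("tray",297,258,.022),("spare top",294,268,.13),("shelf",300,10,.3)): print(nm,atz(d,u,v,z))
st=r.read_state();T=R.from_quat(st["eef_rot"]).as_matrix();print(T)
print("row-frame delta to over rod",T.T@(np.array([.523,.204,.255])-st["ee_pos"]))
E
```

```text
rackA [0.5211 0.3297 0.062 ]
rackB [0.4963 0.1935 0.062 ]
dome [0.7201 0.3523 0.05  ]
turq [0.6043 0.1546 0.14  ]
purp [0.4168 0.2309 0.14  ]
tray [ 0.5425 -0.1407  0.022 ]
spare top [0.5065 0.0101 0.13  ]
shelf [ 0.8485 -1.2792  0.3   ]
[[-0.9438  0.3304 -0.    ]
 [ 0.3304  0.9438  0.0001]
 [ 0.      0.0001 -1.    ]]
row-frame delta to over rod [-0.4262 -0.2597 -0.0214]
```

View pics/crop_d.png

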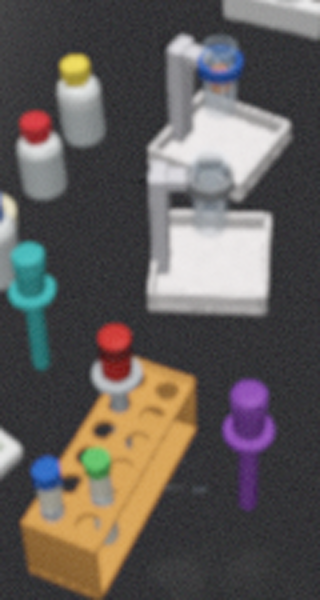

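The crop confirms that the red rod is in the rack's far (+x) row, with the tubes about 100 mm away. The blue-collared column with the orange plug is behind the grey spare.

```bash
python3 -m pendant '[[-0.0328,-0.02,-0.004,0],[-0.0328,-0.02,-0.004,0],[-0.0328,-0.02,-0.004,0],[-0.0328,-0.02,-0.004,0],[-0.0328,-0.02,-0.004,0],[-0.0328,-0.02,0,0],[-0.0328,-0.02,0,0],[-0.0328,-0.02,0,0]]' 0.55 20; python3 -m pendant '[[-0.0328,-0.02,0,0],[-0.0328,-0.02,0,0],[-0.0328,-0.02,0,0],[-0.0328,-0.02,0,0],[-0.0328,-0.02,0,0],[0,0,0,0],[0,0,0,0]]'
python3 - <<'E'
from m import *
c=shot("wrist"); save(c,"pics/w1.png"); print(c["xyz"])
for z in (.142,.102): print(proj(c,(.523,.204,z),True))
p,s=blob(c["img"],(0,0,640,480),172,6); print(p,s,atz(c,*p,.142,True))
for o in r.outline_of("push_rod","wrist"): print(o["score"],np.round(o["bbox"],1))
E
```

```text
time: 1.57
ee_pos: [0.4023, 0.3506, 0.2539]
eef_rot: [0.168, 0.986, 0.0, 0.0]
ft_force: [-0.9, 0.3, 0.5]
width: 0.049
grip_force: 0.0
time: 2.15
ee_pos: [0.5243, 0.2012, 0.2535]
eef_rot: [0.17, 0.985, -0.0, 0.0]
ft_force: [-0.6, 1.3, -1.2]
width: 0.0481
grip_force: 0.0
[0.4614 0.2246 0.406 ]
[324.9116 233.094 ]
[324.6967 221.6622]
[328.9535 230.0607] [314 215  31  31 774] [0.5218 0.2075 0.142 ]
0.89 [328.3 223.7  43.8  49. ]
0.62 [309.   95.2  37.6  42.8]
0.6 [298.6 326.   33.   71.3]
```

View pics/w1.png

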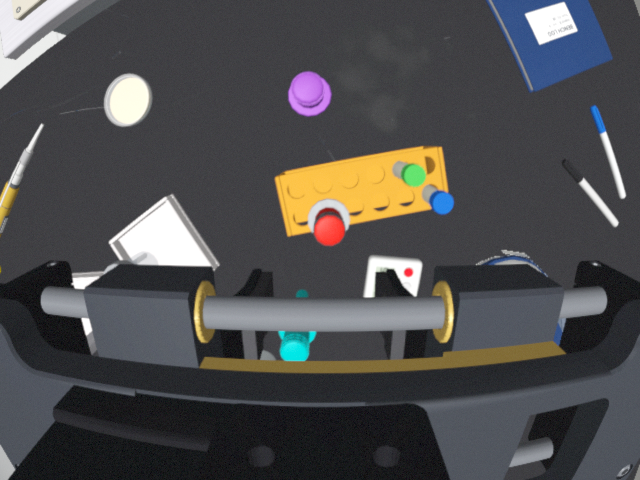

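Red handle top is at (329,231) and the flange at (328,220), so the rod is about 5 mm from the TCP axis. The jaws straddle it and nothing is in the way, so I descend.

```bash
python3 -m pendant '[[0.003,0.0045,0.025,0],[0,0,0.035,0],[0,0,0.035,0],[0,0,0.02,0],[0,0,0.012,0],[0,0,0.007,0],[0,0,0,0],[0,0,0,0]]'
python3 - <<'E'
from m import *
d=shot("side"); cv2.imwrite("pics/side2.png",cv2.resize(d["img"][290:400,200:320,::-1],None,fx=5,fy=5,interpolation=cv2.INTER_CUBIC))
E
```

```text
time: 2.92
ee_pos: [0.5221, 0.2096, 0.1206]
eef_rot: [0.167, 0.986, 0.001, 0.001]
ft_force: [0.9, 0.1, 0.5]
width: 0.0481
grip_force: 0.0
```

View pics/side2.png

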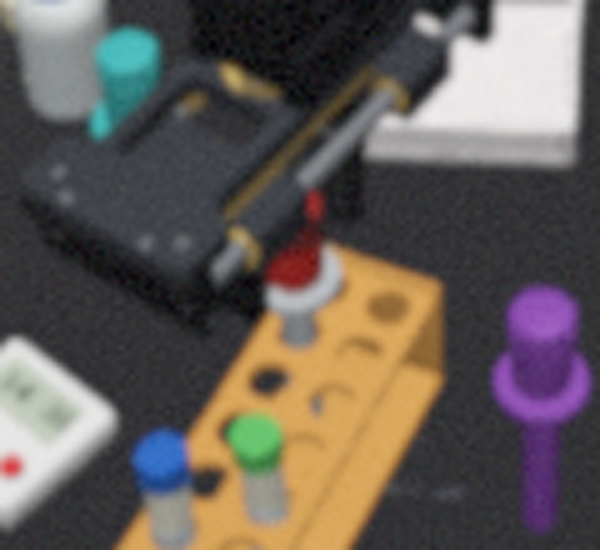

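The fingers straddle the red handle with their tips just above the grey flange at (300,290) in the crop. I close the gripper now.

```bash
python3 -m pendant '[[0,0,0,0],[0,0,0,0],[0,0,0,0],[0,0,0,0],[0,0,0,0]]' 0 40; python3 -m pendant '[[0,0,-0.015,0],[0,0,-0.03,0],[0,0,-0.035,0],[0,0,-0.035,0],[0,0,-0.03,0],[0,0,-0.02,0],[0,0,0,0]]'
python3 - <<'E'
from m import *
c=shot("side");s=shot("scene");w=shot("wrist"); save(w,"pics/w3.png")
cv2.imwrite("pics/side3.png",cv2.resize(c["img"][200:360,200:330,::-1],None,fx=3.7,fy=3.7,interpolation=cv2.INTER_CUBIC))
st=r.read_state(); print(st["ee_pos"],st["joint_positions"])
E
```

```text
time: 3.38
ee_pos: [0.5218, 0.2088, 0.1198]
eef_rot: [0.168, 0.986, 0.0, 0.0]
ft_force: [-0.5, -0.5, 3.5]
width: 0.0232
grip_force: 40.0
time: 3.97
ee_pos: [0.5232, 0.2094, 0.2894]
eef_rot: [0.168, 0.986, 0.002, 0.003]
ft_force: [0.4, -0.2, -0.6]
width: 0.0233
grip_force: 39.8
[0.5213 0.2087 0.2835] [-0.7018  0.1663  0.2738  1.569  -0.0454  1.4137  0.8097]
```

View pics/side3.png

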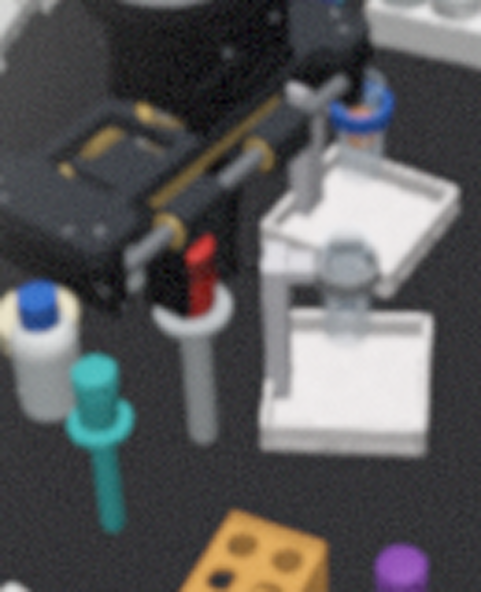

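The rod is lifted, upright and clear of the rack. I carry it toward the column and stop short for a close look.

```bash
python3 -m pendant '[[-0.008,-0.02,0,0],[-0.0145,-0.038,0,0],[-0.0145,-0.038,0,0],[-0.0145,-0.038,0,0],[-0.0145,-0.038,0,0],[-0.0145,-0.038,0,0],[-0.0145,-0.038,0,0],[-0.008,-0.022,0,0]]';python3 -m pendant '[[0,0,0,0],[0,0,0,0],[0,0,0,0]]'
python3 - <<'E'
from m import *
c=shot("wrist"); save(c,"pics/w4.png"); print(c["xyz"])
for z in (.13,.0): print(proj(c,(.5417,-.1445,z),True))
for t in ("column","push_rod"):
  for o in r.outline_of(t,"wrist"): print(t,o["score"],np.round(o["bbox"],1))
E
```

```text
time: 4.78
ee_pos: [0.5283, -0.0852, 0.2831]
eef_rot: [0.17, 0.985, -0.001, -0.001]
ft_force: [-0.7, -0.4, -1.5]
width: 0.0231
grip_force: 39.8
time: 5.03
ee_pos: [0.5293, -0.0791, 0.2833]
eef_rot: [0.167, 0.986, 0.0, -0.001]
ft_force: [0.9, -0.0, -1.8]
width: 0.0234
grip_force: 39.9
[ 0.4666 -0.0562  0.4358]
[256.1323 261.5527]
[274.7172 228.2446]
column 0.79 [270.5 242.5  90.8 109.7]
column 0.61 [  5.3 195.2  10.7  61.5]
column 0.41 [383.1 168.3 120.2 123.5]
push_rod 0.93 [552.   33.2  73.8  38.1]
push_rod 0.73 [322.1 289.7  63.1 110.2]
push_rod 0.61 [540.5 225.8  70.1  41.7]
```

View pics/w4.png

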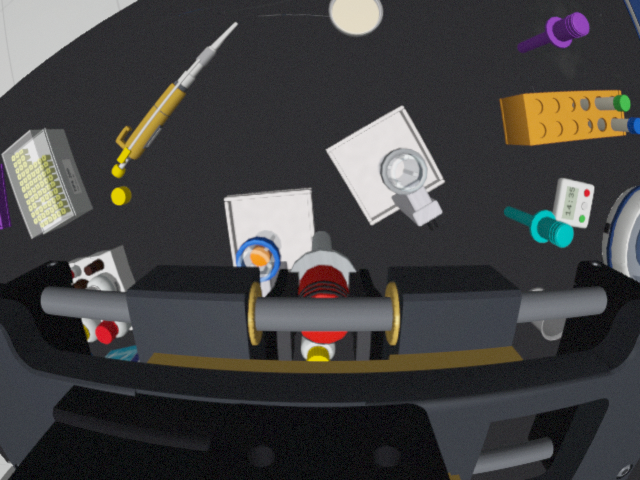

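The blue-collared column, with the orange plug inside, is at (258,258). The held rod's tip shows at (321,237) and the spare column at (404,172).

```bash
python3 - <<'E'
from m import *
c=shot("wrist"); im=c["img"]
x0,y0,x1,y1=225,225,300,285
hsv=cv2.cvtColor(im[y0:y1,x0:x1],cv2.COLOR_RGB2HSV); m=((hsv[...,0]>100)&(hsv[...,0]<125)&(hsv[...,1]>120)).astype(np.uint8)
p=cv2.convexHull(cv2.findNonZero(m)); e=cv2.fitEllipse(p.astype(np.float32)); print(e, cv2.boundingRect(p))
u=e[0][0]+x0;v=e[0][1]+y0
for z in (.11,.12,.13): print(z,atz(c,u,v,z,True))
st=r.read_state();print(st["ee_pos"])
for z in (.165,.175): print("tip",proj(c,[*st["ee_pos"][:2],z],True))
k=5;cv2.imwrite("pics/c5.png",cv2.resize(im[205:325,220:360,::-1],None,fx=k,fy=k,interpolation=cv2.INTER_CUBIC))
E
```

```text
((34.61411666870117, 40.596412658691406), (51.922027587890625, 58.32568359375), 157.4185028076172) (10, 12, 53, 48)
0.11 [ 0.5522 -0.1483  0.11  ]
0.12 [ 0.5496 -0.1455  0.12  ]
0.13 [ 0.547  -0.1426  0.13  ]
[ 0.5297 -0.0787  0.2841]
tip [321.6458 233.9019]
tip [321.5935 237.2023]
```

View pics/c5.png

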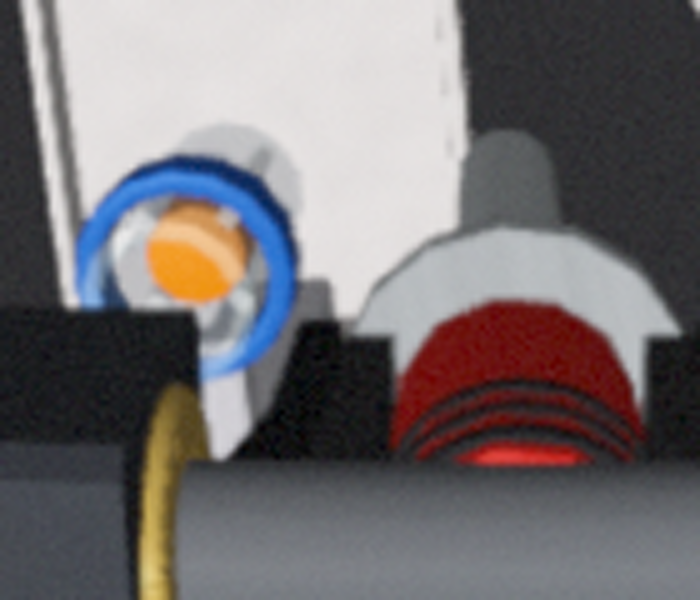

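```bash
python3 - <<'E'
from m import *
w=shot("wrist");d=shot("side");s=shot("scene")
print("tri w-side",*tri(w,(257.4,259),d,(298.0,229.5)))
q=np.array([atz(d,*p,.022) for p in ((271.2,261.2),(291.9,240.6),(323.7,251.9),(305,278))]); print(q,q.mean(0), np.linalg.norm(np.diff(q,axis=0),axis=1))
for p in ((224.5,197.5),(312.5,190)): print("w corner",atz(w,*p,.022,True))
for P in ((.546,-.1445,.12),(.542,-.1445,.12),(.55,-.1445,.12)): print(P,proj(w,P,True),proj(d,P),proj(s,P))
E
```

```text
tri w-side [ 0.5435 -0.1474  0.1104] 0.004102223498014341
[[ 0.6023 -0.1117  0.022 ]
 [ 0.5745 -0.2043  0.022 ]
 [ 0.4821 -0.1819  0.022 ]
 [ 0.5037 -0.0748  0.022 ]] [ 0.5406 -0.1432  0.022 ] [0.0967 0.0951 0.1093]
w corner [ 0.4854 -0.1826  0.022 ]
w corner [ 0.5118 -0.0841  0.022 ]
(0.546, -0.1445, 0.12) [259.3266 261.4538] [295.875  226.7225] [330.9616 214.3046]
(0.542, -0.1445, 0.12) [257.6963 257.4648] [297.4521 226.9911] [329.9768 214.9302]
(0.55, -0.1445, 0.12) [260.9535 265.4183] [294.2996 226.4541] [331.944  213.6806]
```

```bash
python3 -m pendant '[[-0.012,-0.019,0,0],[-0.013,-0.02,0,0],[-0.0117,-0.0195,0,0],[0,0,0.012,0],[0,0,0.01,0],[0,0,0,0],[0,0,0,0]]'
python3 - <<'E'
from m import *
w=shot("wrist");d=shot("side");s=shot("scene")
t=[np.array(r.read_state()["ee_pos"])];print(t)
def cr(c,b,W,H):
    x0,y0,x1,y1=b;return cv2.resize(c["img"][y0:y1,x0:x1,::-1],(W,H),interpolation=cv2.INTER_CUBIC)
cv2.imwrite("pics/h6.png",np.hstack([cr(w,(270,180,370,330),400,600),cr(d,(265,180,331,280),400,600)]))
E
```

```text
time: 5.97
ee_pos: [0.5447, -0.146, 0.2618]
eef_rot: [0.167, 0.986, 0.0, -0.001]
ft_force: [-0.2, -0.1, -1.4]
width: 0.0228
grip_force: 39.9
[array([ 0.5453, -0.1465,  0.263 ])]
```

View pics/h6.png

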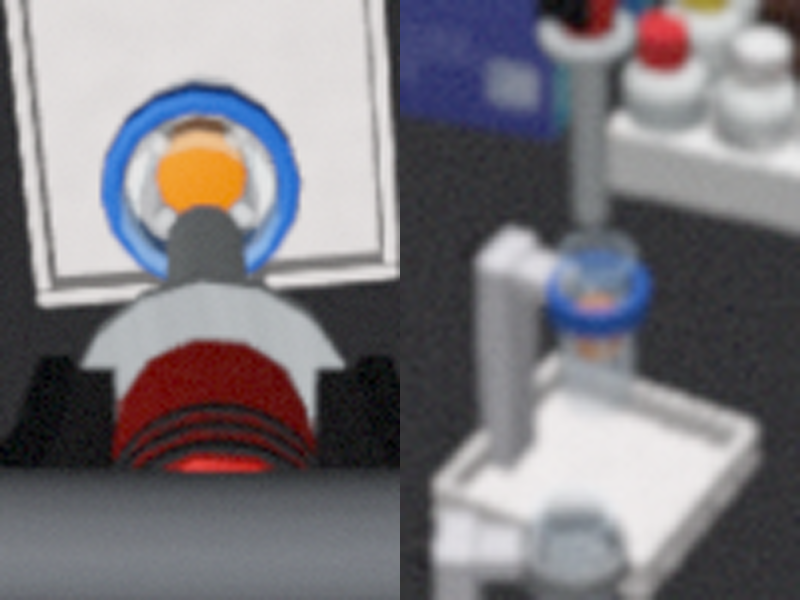

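The side crop shows the rod tip about 3 mm to the +x side of the tube's axis (592 against 600), and the wrist crop shows it centred across the ring (206 against 201). I trim by 2.5 mm and descend gently.

```bash
python3 -m pendant '[[0.0025,-0.001,0.005,0],[0,0,0.01,0],[0,0,0.01,0],[0,0,0.01,0],[0,0,0.01,0],[0,0,0,0]]'
```

```text
time: 6.62
ee_pos: [0.5414, -0.1472, 0.2151]
eef_rot: [0.168, 0.986, -0.0, -0.001]
ft_force: [0.2, 0.3, -0.8]
width: 0.0229
grip_force: 39.9
```

```bash
python3 -m pendant '[[0,0,0.008,0],[0,0,0.008,0],[0,0,0.008,0],[0,0,0,0]]'; python3 - <<'E'
from m import *
w=shot("wrist");d=shot("side")
def cr(c,b,W,H):
    x0,y0,x1,y1=b;return cv2.resize(c["img"][y0:y1,x0:x1,::-1],(W,H),interpolation=cv2.INTER_CUBIC)
cv2.imwrite("pics/h7.png",np.hstack([cr(w,(270,180,370,330),400,600),cr(d,(265,180,331,280),400,600)]))
E
```

```text
time: 6.95
ee_pos: [0.5432, -0.1478, 0.1943]
eef_rot: [0.168, 0.986, 0.0, 0.001]
ft_force: [-0.3, 1.3, 5.1]
width: 0.0233
grip_force: 39.9
```

View pics/h7.png

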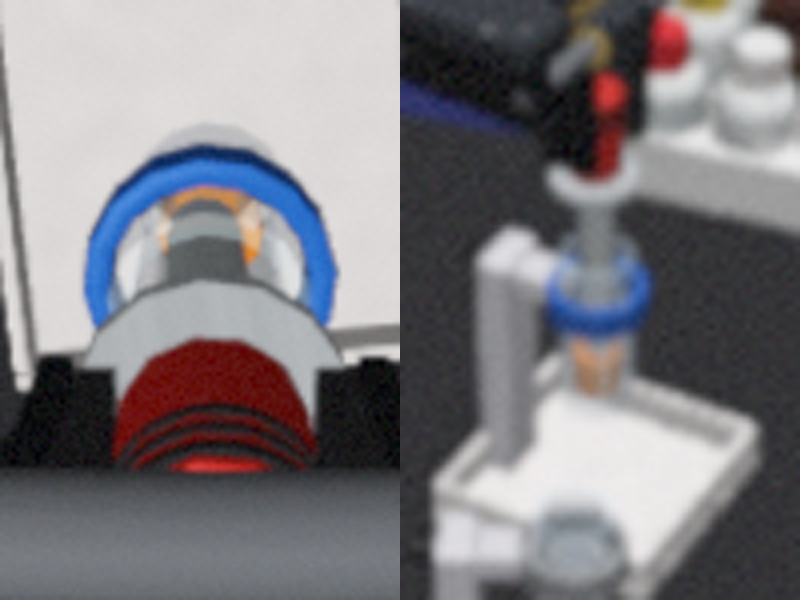

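The rod is inside the tube with its tip on the plug, and the plug has already moved lower (side crop, 598,365). I keep pushing.

```bash
python3 -m pendant '[[0,0,0.008,0],[0,0,0.008,0],[0,0,0.008,0],[0,0,0.006,0],[0,0,0,0]]'; python3 -m pendant '[[0,0,0.004,0],[0,0,0.003,0],[0,0,0,0]]'
```

```text
time: 7.47
ee_pos: [0.5416, -0.1473, 0.1621]
eef_rot: [0.168, 0.986, -0.0, -0.001]
ft_force: [-0.0, 0.6, -1.7]
width: 0.0237
grip_force: 39.9
time: 7.72
ee_pos: [0.5425, -0.1479, 0.1577]
eef_rot: [0.168, 0.986, 0.0, 0.0]
ft_force: [-3.6, 1.0, 10.4]
width: 0.0232
grip_force: 40.0
```

```bash
python3 -m pendant '[[0,0,0.0015,0],[0,0,0,0]]'; python3 - <<'E'
from m import *
d=shot("side");s=shot("scene")
def cr(c,b,W,H):
    x0,y0,x1,y1=b;return cv2.resize(c["img"][y0:y1,x0:x1,::-1],(W,H),interpolation=cv2.INTER_CUBIC)
cv2.imwrite("pics/h8.png",np.hstack([cr(s,(300,190,366,260),400,424),cr(d,(265,205,331,275),400,424)]))
E
```

```text
time: 7.88
ee_pos: [0.5426, -0.148, 0.1575]
eef_rot: [0.168, 0.986, 0.001, 0.001]
ft_force: [-9.8, 0.5, 24.3]
width: 0.0232
grip_force: 40.0
```

View pics/h8.png

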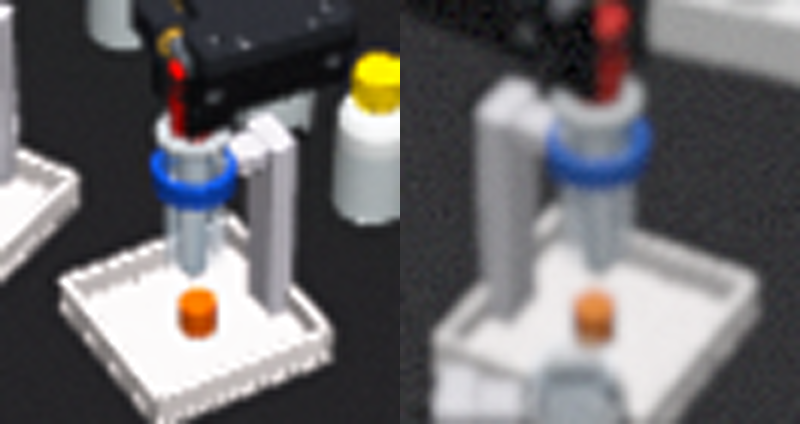

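The plug lies in the tray and the flange sits on the mouth. I ease off, open the jaws and retreat upward.

```bash
python3 -m pendant '[[0,0,-0.002,0],[0,0,0,0],[0,0,0,0],[0,0,0,0],[0,0,0,0]]' 0.55; python3 -m pendant '[[0,0,-0.01,0],[0,0,-0.025,0],[0,0,-0.035,0],[0,0,-0.035,0],[0,0,-0.02,0],[0,0,0,0],[0,0,0,0]]'; python3 - <<'E'
from m import *
d=shot("side");s=shot("scene")
p,a=blob(s["img"],(310,190,350,215),172,6);q,b=blob(d["img"],(280,195,320,235),172,6);print(p,a,q,b,*tri(s,p,d,q))
p,a=blob(s["img"],(310,225,360,250),5,18);q,b=blob(d["img"],(280,245,320,275),5,18);print(a,b,*tri(s,p,d,q))
for P in ((.543,-.1465,.155),): print(proj(s,P),proj(d,P))
E
```

```text
time: 8.4
ee_pos: [0.5422, -0.1474, 0.1567]
eef_rot: [0.168, 0.986, -0.0, -0.0]
ft_force: [-0.2, 0.7, 0.2]
width: 0.0452
grip_force: 0.0
time: 8.98
ee_pos: [0.5428, -0.1477, 0.2835]
eef_rot: [0.168, 0.986, 0.0, 0.001]
ft_force: [0.5, 0.0, -0.7]
width: 0.048
grip_force: 0.0
[331.5175 204.9211] [327 198  10  15 114] [296.5333 212.4733] [292 204  11  18 150] [ 0.5447 -0.1491  0.1595] 0.0017875678481873785
[329 238   7   8  44] [294 254   6   7  35] [ 0.5459 -0.1503  0.0168] 0.000536569399065125
[330.6788 205.7786] [297.2187 214.9634]
```

The rod measures home and upright (handle centre at 0.16 m against a nominal 0.155 m) and the plug is in the tray. I hand in the job.

```bash
python3 -c "
from bench import r
print(r.close_job())"
```

```text
the job is handed in; nothing more can be done
None
```

The job is handed in: the orange plug lies in the tray under the blue-collared column, and the red-handled rod stands in that column with its flange on the mouth. The gripper has let go and is clear. It took about 9 s on the robot's clock; no verdict came back.

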